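# Slide the microscope's sample shuttle to its viewing stop

## Robot

A 6-joint arm with a two-finger parallel gripper is mounted at the origin on the work surface. World frame = base frame: x ahead of the robot, y to its left, z up, the work surface at z = 0. Lengths are in m, angles in rad, forces in N, time in s.
With the tool pointing down it reaches from about 0.35 to 1 m from the base axis. Payload 7.1 kg.
Tool frame: the origin (TCP) lies at the very end of the fingers, on their centre line; the grasp point (between the pads) lies 19 mm behind it (r.grip_depth is the distance from the TCP to the grasp point, in m); y points along the fingers, x is the direction in which the jaws open and shut, and the axes are right-handed (so a half turn about y gives the same grasp; the last joint's range is limited). The gripper opens to 85 mm and grips with 20 to 120 N. Pads are 22 mm wide; open, the fingers measure 114 mm over their backs; the gripper's body (76 mm by 85 mm) begins 54 mm behind the grasp point. The pads swing forward as they close: fully open they stand 13 mm farther back than shut.
Start: joints at [1.213, 0.423, 1.63, -0, 1.089, -0.019], TCP at [0.208, 0.589, 0.231] pointing down, gripper open.
Joint ranges: [-3, 3], [-0.9, 2.11], [0.09, 2.58], [-1.31, 4.45], [0.11, 2.69], [-2.54, 2.54]. Speed limits (rad/s): [2.39, 2.39, 3.01, 3.14, 3.14, 3.14].

## Interface

Orientations are given as a unit quaternion [w, x, y, z].
In Python, from workcell import r gives the robot as it stands.
- The arm moves only by the tool apply_moves, never from a script. Its argument "increments" is a list of rows, each a list of 3 entries, a list of its own where there are three numbers: the gripper command: -1 is fully open, 1 is shut, values between are in proportion, then the shift along the world's x, y, z in units of 25 mm (1.0 is 25 mm), then the turn, a rotation vector about the world's x, y, z in units of 5 degrees (1.0 is 5 degrees). In form: [[hand, [tx, ty, tz], [wx, wy, wz]], ...]. A call has 1 to 5 rows; each row shifts and turns the pose as measured when the row begins; what a row does not reach is not made up. A row lasts 1/12 s, in which the tool goes at most 41.7 mm and 7.16 degrees, less where a joint would pass 70% of its speed; a pose out of reach is approached as far as the arm can. A call is refused whole if a number of a shift passes 1 or a number of a turn 1, either way. A call with a gripper value outside its range is refused whole. The fingers move at their own pace and stop on an object; "grip_force" is the grip in N (left out, the last holds). Time passes only in rows, so rows that do not move let the fingers close. It gives the time, the measured TCP pose, the force and the opening at its end, in the units of the state.
- r.observe(): the state, without advancing time (a new reading comes with each control period).
- r.grab_frame(name): name is "scene" or "top" or "wrist"; returns a dict with "pixels" (420x560x3 uint8, red, green, blue), "intrinsics" (3x3 intrinsics, pixels), "xyz" and "rotation" of the camera in the world. Camera axes: x right, y up, looking along -z (the intrinsics and any distortion apply to the point x, -y, -z); pixel columns grow to the right and rows downward; lengths in m; the calibration is good to about 2 mm. The wrist camera is an equidistant fisheye: a pixel r from the principal point sees the ray r / f radians off the axis. A picture is of the moment at which its call begins. There is no depth.
- r.job_done(): hands the job in, once; it reports no verdict.
Trained networks look in the newest picture that a camera, given by its name, has taken for a name from the list of things; names that differ only in an ending like _2 or _b are one class to them, and where a whole thing is asked for, a point or a joint stands for the part that bears it (a point fixed in the world has none). Each returns a list of dicts, best first, with "conf" (0 to 1); they miss things now and then, are a little off and sometimes report something else, mostly with a low value. They report only what shows in the picture. A call takes as long as a camera call.
- r.cut_out(camera, target): "region" (420x560 bool, what is visible of it) and "bbox" ([centre column, centre row, width, height] in pixels, round what is visible of it).
- r.mark_of(camera, target): "uv" ([column, row] in pixels: a listed point, or the origin of a listed thing).
The state is a dict: "time_s": time; "joints": joint angles; "joint_vel": joint speeds; "joint_torque": joint torques, N m; "tcp_pos": TCP position; "tool_rot": TCP orientation; "wrist_force": force on the tool from outside, world axes, zero at the start; "wrist_torque": the same for the moment, N m; "grip_width": opening from 0.0 (shut) to 1.0 (fully open).
Only numpy, scipy, OpenCV 4.12 (cv2) and the standard library are available. Lean on these libraries where they do the work, as an engineer would, in place of code of your own. Each camera call takes 0.05 s, during which the arm holds its last target. There are 200 camera calls.

## Task

Bring the sample shuttle to its viewing position: press down the rubber pad in the middle of the carriage to free its clamp and, keeping it pressed, push the carriage along the rail until it rests against the stop that has the upright pin. Then let the pad spring back up so that the carriage stays clamped there. Use fingertip pressing and pushing only: never drag the carriage while its pad is up, and leave the other things on the table where they stand.

Things in the scene. Friction and masses are not known exactly. Their poses are not given: they have to be found in the camera images.
- rail: Straight rail fixed on the table, 420 mm long, 70 mm wide, 32 mm high, dark steel foot with an aluminium bar on top. Origin: centre of its underside, on the table; its y axis runs along the rail, z up. It may lie anywhere from square across the robot's front to about 25 degrees askew.
- carriage (a joint): Where the carriage stands along the rail, in m: 0 at the rail's middle, growing along the rail's +y. Free (pad pressed) it slides with about 1 N of friction; with the pad up, the clamp holds it with about 30 N.
- carriage_mid (a point): Middle of the aluminium carriage, 50 mm above the table, where the centre of the pad's top lies when the pad is up. The carriage is 130 mm long along the rail (end faces 65 mm from the middle) and 96 mm wide; its end blocks slope down from a ridge to 44 mm. A thin grey wing on the rail's +x side carries a glass slide: it reaches 107 mm from the centre line, 48 mm high.
- pad (a joint): How far the pad is pressed, in m: 0 up and clamped, 0.005 fully down. It begins to give at about 5 N and takes about 9 N fully down; the clamp is free from about 0.001 on. It springs up by itself when let go.
- pad_top (a point): Centre of the top of the black rubber pad, 60 x 60 mm, in the middle of the carriage; 50 mm above the table when up. It goes straight down when pressed and travels with the carriage. At each end of it along the rail a ridge, 96 mm wide, stands 56 mm above the table; its upright inner face, 31 mm from the middle, is what a fingertip pushes on.
- stop_pin_top (a point): The viewing stop: an aluminium block fixed across the rail, 80 mm wide, 24 mm thick along the rail, top 48 mm above the table, with a steel pin upright on it that ends in a 24 mm ball (95 mm above the table). This point is the centre of the block's top, on the rail's centre line. It may be at either end. The carriage rests against it when carriage_mid is 77 mm from it along the rail.
- stop_plain_top (a point): The other stop, at the opposite end: the same block without a pin. Same point.
- objective: Loose brass microscope objective, 30 mm across, 42 mm high, standing beside the rail on the robot's side. Origin under its centre.
- lens_mount: Loose round lens in a black ring on a post with a round foot 52 mm across, 74 mm high. Beyond the rail. Origin under its centre.
- driver: Loose screwdriver, 160 mm long, lying beside the rail on the robot's side. Origin at its underside; x axis along it.
- slide_box: Loose box for glass slides, 32 x 87 x 38 mm, beyond the rail. Origin under its centre.
- jar: Loose amber jar, 48 mm across, 65 mm high, off to the left. Origin under its centre.
- wipes: Loose carton, 110 x 120 x 70 mm, off to the right. Origin under its centre.
- collar: Loose steel ring, 32 mm across, 12 mm high, off to the left. Origin under its centre.

How it is judged:
On the way, in this order (a step that is already met when the one before it is completed fails the run):
1. the pad is pressed down while the carriage still stands where it was (value of joint pad above 0.0015 m and distance of carriage_mid from where it was at the start of the episode below 0.008 m), for 0.05 s.
2. the carriage comes up against the stop with the pin, pad still pressed (horizontal distance between carriage_mid and stop_pin_top below 0.08 m and value of joint pad above 0.001 m), for 0.05 s.
At the end, for the whole second after the job is handed in: The carriage rests within 3 mm of the stop with the pin (its middle less than 80 mm from the stop's centre), still, and its pad is up again (pressed less than 0.8 mm) (horizontal distance between carriage_mid and stop_pin_top below 0.08 m and value of joint pad below 0.0008 m and velocity of joint carriage between -0.005 and 0.005 m/s); the robot touches nothing.
It fails at once if the carriage, already shifted more than 8 mm from its start and not yet at the stop with the pin, is dragged on (faster than 15 mm/s) while its pad is up (pressed less than 0.7 mm) (value of joint pad below 0.0007 m and distance of carriage_mid from where it was at the start of the episode above 0.008 m and not (horizontal distance between carriage_mid and stop_pin_top below 0.08 m) and (velocity of joint carriage above 0.015 m/s or velocity of joint carriage below -0.015 m/s)).
It fails at once if a loose thing on the table is lifted, carried, knocked over or shifted by more than 12 mm (distance of any of objective, lens_mount, driver, slide_box, jar, wipes, collar from where it was at the start of the episode above 0.012 m).
It also fails if it takes over 40 s, if anything falls off the work surface, if the arm or the gripper's body presses on something with over 40 N, if the wrist force passes 120 N, or if a joint passes its speed limit or range.

## Working session

There is one attempt and no reset: what is moved stays moved. The work goes in short steps, Python scripts to look and compute and a tool call to move; the robot and the scene stay as the last step left them, time stands still between calls to the robot, and variables do not carry over. Pictures are saved under pics/ and viewed, about 8 in all and at most 12, crops included, and the job is handed in when it is done.

Besides the shell and the picture viewer there is one more tool, called as a command line: name --argument value ..., lists and objects as JSON in quotes. apply_moves: Moves the arm, as the interface text tells. Its arguments: {"type":"object","properties":{"increments":{"type":"array"},"grip_force":{"type":"number"}},"required":["increments"]}

```bash
mkdir -p pics
cat > h.py <<'E'
from workcell import r
import numpy as np, cv2
def ray(f,uv):
    K=np.array(f["intrinsics"]);R=np.array(f["rotation"]);
    if R.shape!=(3,3):
        from scipy.spatial.transform import Rotation as Ro
        R=Ro.from_quat(np.roll(R,-1)).as_matrix()
    p=np.linalg.inv(K)@[uv[0],uv[1],1]
    return np.array(f["xyz"]),R@np.array([p[0],-p[1],-p[2]])
def at(f,uv,z):
    o,d=ray(f,uv);return o+d*(z-o[2])/d[2]
E
python3 - <<'E'
from h import *
Z=dict(pad_top=.05,carriage_mid=.05,stop_pin_top=.048,stop_plain_top=.048,rail=0,objective=0,lens_mount=0,driver=0,slide_box=0,jar=0,wipes=0,collar=0)
ims=[]
for c in("top","scene"):
    f=r.grab_frame(c);ims.append(f["pixels"]);print(c,f["xyz"])
    for n,z in Z.items():
        m=r.mark_of(c,n)
        for q in m[:2]: print(n,np.round(q["uv"]),round(q["conf"],2),at(f,q["uv"],z).round(3))
cv2.imwrite("pics/top.png",ims[0][...,::-1]);cv2.imwrite("pics/scene.png",ims[1][...,::-1])
print(r.observe())
E
```

```text
top [ 0.31041107 -0.02438741  1.6360685 ]
pad_top [296. 240.] 0.62 [ 0.498 -0.054  0.05 ]
carriage_mid [296. 245.] 0.66 [ 0.482 -0.052  0.05 ]
stop_pin_top [345. 241.] 0.76 [ 0.494 -0.209  0.048]
stop_plain_top [240. 234.] 0.66 [0.518 0.125 0.048]
rail [298. 240.] 0.93 [ 0.505 -0.061  0.   ]
rail [298. 241.] 0.51 [ 0.501 -0.06   0.   ]
objective [282. 273.] 0.44 [ 0.397 -0.007  0.   ]
lens_mount [272. 181.] 0.76 [0.704 0.024 0.   ]
driver [338. 278.] 0.69 [ 0.381 -0.189  0.   ]
slide_box [273. 179.] 0.66 [0.711 0.02  0.   ]
slide_box [338. 185.] 0.58 [ 0.689 -0.197  0.   ]
jar [122. 250.] 0.74 [0.478 0.518 0.   ]
wipes [436. 250.] 0.65 [ 0.466 -0.512  0.   ]
collar [152. 202.] 0.59 [0.635 0.425 0.   ]
scene [1.24313753 0.4709214  0.96046103]
pad_top [278. 203.] 0.83 [ 0.503 -0.052  0.05 ]
stop_pin_top [244. 182.] 0.67 [ 0.488 -0.198  0.048]
stop_plain_top [326. 232.] 0.62 [0.517 0.128 0.048]
rail [276. 215.] 0.96 [ 0.51  -0.053  0.   ]
objective [307. 200.] 0.5 [ 0.396 -0.012 -0.   ]
lens_mount [258. 269.] 0.53 [0.709 0.026 0.   ]
driver [268. 178.] 0.63 [ 0.387 -0.176  0.   ]
slide_box [206. 226.] 0.64 [ 0.672 -0.198  0.   ]
jar [458. 308.] 0.72 [0.505 0.522 0.   ]
wipes [182. 155.] 0.92 [ 0.468 -0.502  0.   ]
collar [405. 326.] 0.44 [0.632 0.432 0.   ]
{'time_s': 1.3, 'joints': array([ 1.21301189e+00,  4.23101775e-01,  1.62988743e+00,  2.21542856e-05,
        1.08858555e+00, -1.89930981e-02]), 'joint_vel': array([-0.0001335 , -0.00220858, -0.00074008,  0.00059286,  0.00099427,
       -0.00046025]), 'joint_torque': array([ 4.81673051e-04, -5.57345831e+01, -2.82149148e+01, -3.89521017e-05,
        7.52844371e-04,  2.75927880e-05]), 'tcp_pos': array([0.20768169, 0.58948103, 0.2313229 ]), 'tool_rot': array([ 0.57714816, -0.57712956, -0.40854843,  0.40854577]), 'wrist_force': array([ 0.44839243, -0.84908122,  0.14178146]), 'wrist_torque': array([ 0.0405563 , -0.04295006, -0.02335231]), 'grip_width': 0.9979618100670219}
```

Run:
```python
import cv2,numpy as np
a=cv2.imread("pics/top.png")[165:295,215:375];b=cv2.imread("pics/scene.png")[140:290,190:370]
cv2.imwrite("pics/ab.png",np.hstack([cv2.resize(a,(400,325),interpolation=3),cv2.resize(b,(390,325),interpolation=3)]))
```

```text
(no output)
```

View pics/ab.png

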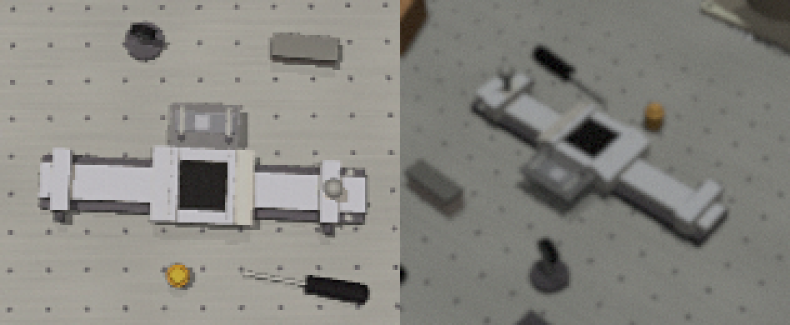

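Run:
```python
from scipy.spatial.transform import Rotation as Ro
import numpy as np
R=Ro.from_quat([-0.57712956, -0.40854843,  0.40854577,0.57714816]).as_matrix();print(R.round(3))
```

```text
[[ 0.332 -0.    -0.943]
 [ 0.943  0.     0.332]
 [ 0.    -1.     0.   ]]
```

apply_moves --increments '[[1,[0.4,-1,0],[0,0,0]],[1,[0.4,-1,0],[0,0,0]],[1,[0.4,-1,0],[0,0,0]],[1,[0.4,-1,0],[0,0,0]],[1,[0.4,-1,0],[0,0,0]]]' --grip_force 40

```text
time_s: 1.72
tcp_pos: [0.2572, 0.4651, 0.2312]
tool_rot: [0.577, -0.575, -0.411, 0.409]
wrist_force: [0.0, -1.1, -0.8]
grip_width: 0.298
```

apply_moves --increments '[[1,[0.47,-1,0],[0,0,0.6]],[1,[0.47,-1,0],[0,0,0.6]],[1,[0.47,-1,0],[0,0,0.6]],[1,[0.47,-1,0],[0,0,0.6]],[1,[0.47,-1,0],[0,0,0.6]]]'

```text
time_s: 2.13
tcp_pos: [0.3173, 0.3341, 0.2318]
tool_rot: [0.516, -0.513, -0.487, 0.484]
wrist_force: [0.5, 0.9, -0.5]
grip_width: 0.001
```

apply_moves --increments '[[1,[0.47,-1,0],[0,0,0]],[1,[0.47,-1,0],[0,0,0]],[1,[0.47,-1,0],[0,0,0]],[1,[0.47,-1,0],[0,0,0]],[1,[0.47,-1,0],[0,0,0]]]'

```text
time_s: 2.55
tcp_pos: [0.3782, 0.2029, 0.233]
tool_rot: [0.514, -0.512, -0.489, 0.484]
wrist_force: [0.6, 0.9, 0.4]
grip_width: -0.001
```

apply_moves --increments '[[1,[0.47,-1,0],[0,0,0]],[1,[0.47,-1,0],[0,0,0]],[1,[0.47,-1,0],[0,0,0]],[1,[0.47,-1,0],[0,0,0]],[1,[0.47,-1,0],[0,0,0]]]'

```text
time_s: 2.97
tcp_pos: [0.4394, 0.0712, 0.2344]
tool_rot: [0.514, -0.513, -0.49, 0.483]
wrist_force: [0.5, 0.7, -0.6]
grip_width: 0.0
```

apply_moves --increments '[[1,[0.47,-0.8,0],[0,0,0]],[1,[0.47,-0.8,0],[0,0,0]],[1,[0.47,-0.8,0],[0,0,0]],[1,[0.4,-0.8,0],[0,0,0]],[1,[0,0,0],[0,0,0]]]'

```text
time_s: 3.38
tcp_pos: [0.4888, -0.0175, 0.2358]
tool_rot: [-0.513, 0.515, 0.49, -0.481]
wrist_force: [-0.8, -0.3, 0.1]
grip_width: 0.001
```

```bash
cat >> h.py <<'E'
def atw(f,uv,z):
    K=np.array(f["intrinsics"]);R=np.array(f["rotation"])
    if R.shape!=(3,3):
        from scipy.spatial.transform import Rotation as Ro
        R=Ro.from_quat(np.roll(R,-1)).as_matrix()
    q=cv2.fisheye.undistortPoints(np.array([[uv]],float),K,np.zeros(4))[0,0]
    d=R@np.array([q[0],-q[1],-1]);o=np.array(f["xyz"]);return o+d*(z-o[2])/d[2]
E
python3 - <<'E'
from h import *
f=r.grab_frame("wrist");im=f["pixels"][...,::-1].copy()
for n,z in dict(pad_top=.05,carriage_mid=.05,stop_pin_top=.048,stop_plain_top=.048).items():
    for q in r.mark_of("wrist",n)[:2]: print(n,np.round(q["uv"]),round(q["conf"],2),atw(f,q["uv"],z).round(4)); cv2.circle(im,tuple(int(v) for v in q["uv"]),3,(0,0,255),1)
m=r.cut_out("wrist","pad_top")
for q in m[:1]:print(q["bbox"],q["conf"])
cv2.imwrite("pics/w.png",im)
print(r.observe()["tcp_pos"])
E
```

```text
stop_pin_top [115. 192.] 0.7 [ 0.494  -0.2056  0.048 ]
stop_plain_top [410. 193.] 0.71 [0.5158 0.1306 0.048 ]
[248.5, 188.8, 59.8, 56.9] 0.67
[ 0.48634075 -0.01391641  0.23533339]
```

View pics/w.png

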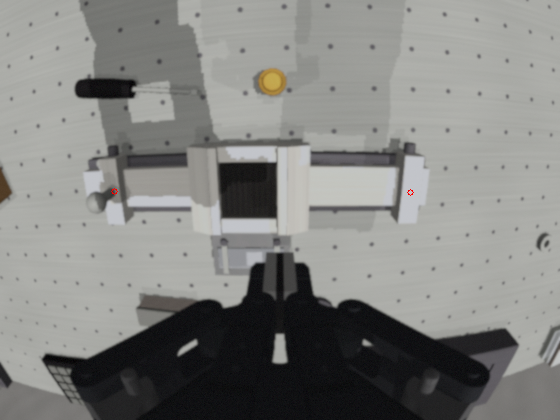

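Run:
```python
from h import *
f=r.grab_frame("wrist")
for uv in ([248.5,191],[220,163],[278,163],[220,219],[278,219]): print(atw(f,uv,.05).round(4))
o=r.observe();print(o["tcp_pos"],o["wrist_force"])
```

```text
[ 0.5001 -0.0446  0.05  ]
[ 0.4681 -0.0718  0.05  ]
[ 0.472 -0.012  0.05 ]
[ 0.53   -0.0787  0.05  ]
[ 0.5335 -0.0154  0.05  ]
[ 0.48641998 -0.01388684  0.23539732] [-0.19985579 -0.66899407  0.03389483]
```

apply_moves --increments '[[1,[0.3,-0.7,-0.6],[0,0,0]],[1,[0.3,-0.7,-0.8],[0,0,0]],[1,[0,0,-1],[0,0,0]],[1,[0,0,-1],[0,0,0]],[1,[0,0,-1],[0,0,0]]]'

```text
time_s: 4.15
tcp_pos: [0.5064, -0.0469, 0.1287]
tool_rot: [-0.507, 0.516, 0.496, -0.48]
wrist_force: [-0.8, 0.4, 0.5]
grip_width: -0.0
```

apply_moves --increments '[[1,[0,0,0],[0,0,0]],[1,[0,0,0],[0,0,0]]]'

```text
time_s: 4.32
tcp_pos: [0.5031, -0.0454, 0.1247]
tool_rot: [-0.509, 0.513, 0.494, -0.482]
wrist_force: [-0.2, -0.1, 0.7]
grip_width: 0.002
```

apply_moves --increments '[[1,[0,-0.15,-0.8],[0,0,0]],[1,[0,-0.1,-0.8],[0,0,0]],[1,[0,0,-0.6],[0,0,0]],[1,[0,0,-0.3],[0,0,0]],[1,[0,0,0],[0,0,0]]]'

```text
time_s: 4.73
tcp_pos: [0.5078, -0.05, 0.0675]
tool_rot: [-0.506, 0.515, 0.498, -0.481]
wrist_force: [0.6, -0.6, -0.3]
grip_width: 0.002
```

Run:
```python
from h import *
from scipy.spatial.transform import Rotation as Ro
o=r.observe();print(o["tcp_pos"],Ro.from_quat(np.roll(o["tool_rot"],-1)).as_matrix().round(3))
f=r.grab_frame("wrist");cv2.imwrite("pics/w2.png",f["pixels"][...,::-1])
```

```text
[ 0.50778593 -0.05002784  0.06752388] [[ 0.042  0.027 -0.999]
 [ 0.999  0.007  0.042]
 [ 0.008 -1.    -0.026]]
```

View pics/w2.png

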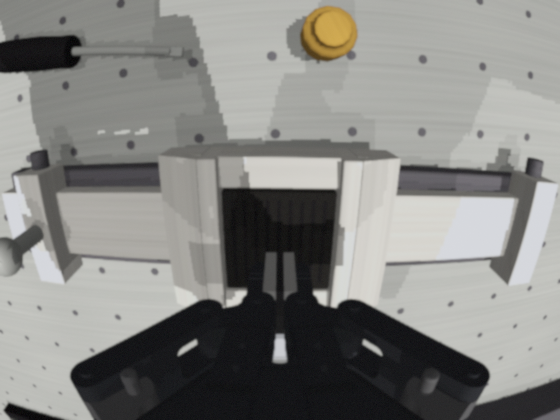

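apply_moves --increments '[[1,[-0.15,0,-0.4],[0,0,0]],[1,[-0.1,0,-0.2],[0,0,0]],[1,[0,0,-0.1],[0,0,0]]]'

```text
time_s: 5.03
tcp_pos: [0.5041, -0.0499, 0.0531]
tool_rot: [-0.503, 0.517, 0.5, -0.48]
wrist_force: [0.1, -0.8, -1.1]
grip_width: -0.003
```

apply_moves --increments '[[1,[0,0,-0.15],[0,0,0]],[1,[0,0,-0.15],[0,0,0]]]'

```text
time_s: 5.2
tcp_pos: [0.5044, -0.0499, 0.0461]
tool_rot: [-0.503, 0.517, 0.5, -0.479]
wrist_force: [-1.4, -0.2, 7.0]
grip_width: 0.001
```

apply_moves --increments '[[1,[0,0,-0.08],[0,0,0]],[1,[0,0,-0.05],[0,0,0]]]'

```text
time_s: 5.37
tcp_pos: [0.5046, -0.0499, 0.0448]
tool_rot: [-0.503, 0.517, 0.5, -0.479]
wrist_force: [-7.9, 0.6, 31.9]
grip_width: 0.002
```

apply_moves --increments '[[1,[0,0,-0.04],[0,0,0]]]'

```text
time_s: 5.45
tcp_pos: [0.5045, -0.0499, 0.045]
tool_rot: [-0.503, 0.517, 0.5, -0.479]
wrist_force: [-4.9, 0.2, 15.1]
grip_width: -0.002
```

apply_moves --increments '[[1,[0,-0.1,-0.04],[0,0,0]],[1,[-0.01,-0.2,-0.04],[0,0,0]],[1,[-0.01,-0.2,-0.04],[0,0,0]]]'

```text
time_s: 5.7
tcp_pos: [0.5038, -0.0617, 0.045]
tool_rot: [-0.503, 0.517, 0.5, -0.479]
wrist_force: [-4.3, 2.3, 15.6]
grip_width: -0.0
```

apply_moves --increments '[[1,[-0.015,-0.25,-0.04],[0,0,0]],[1,[-0.015,-0.25,-0.04],[0,0,0]],[1,[-0.015,-0.25,-0.04],[0,0,0]],[1,[-0.015,-0.25,-0.04],[0,0,0]]]'

```text
time_s: 6.03
tcp_pos: [0.5024, -0.087, 0.045]
tool_rot: [-0.503, 0.517, 0.501, -0.479]
wrist_force: [-3.4, 1.7, 16.4]
grip_width: -0.001
```

apply_moves --increments '[[1,[-0.015,-0.25,-0.04],[0,0,0]],[1,[-0.015,-0.25,-0.04],[0,0,0]],[1,[-0.015,-0.25,-0.04],[0,0,0]],[1,[-0.015,-0.25,-0.04],[0,0,0]]]'

```text
time_s: 6.37
tcp_pos: [0.5009, -0.113, 0.045]
tool_rot: [-0.503, 0.517, 0.501, -0.479]
wrist_force: [-4.2, 1.8, 15.9]
grip_width: 0.002
```

Moved 63 mm; about 20 remain. Slower now.

apply_moves --increments '[[1,[-0.01,-0.2,-0.04],[0,0,0]],[1,[-0.01,-0.2,-0.04],[0,0,0]],[1,[-0.01,-0.15,-0.04],[0,0,0]]]'

```text
time_s: 6.62
tcp_pos: [0.5, -0.1277, 0.045]
tool_rot: [-0.503, 0.517, 0.501, -0.478]
wrist_force: [-4.3, 0.7, 16.0]
grip_width: -0.001
```

apply_moves --increments '[[1,[-0.01,-0.12,-0.04],[0,0,0]],[1,[-0.01,-0.12,-0.04],[0,0,0]],[1,[-0.01,-0.12,-0.04],[0,0,0]]]'

```text
time_s: 6.87
tcp_pos: [0.4996, -0.1371, 0.045]
tool_rot: [-0.503, 0.517, 0.501, -0.477]
wrist_force: [-1.3, 10.7, 14.4]
grip_width: -0.002
```

apply_moves --increments '[[1,[-0.01,-0.12,-0.04],[0,0,0]],[1,[-0.01,-0.12,-0.04],[0,0,0]]]'

```text
time_s: 7.03
tcp_pos: [0.5002, -0.1418, 0.045]
tool_rot: [-0.504, 0.518, 0.502, -0.476]
wrist_force: [-1.1, 8.3, 13.7]
grip_width: 0.004
```

Run:
```python
from h import *
f=r.grab_frame("wrist");a=f["pixels"][...,::-1]
t=r.grab_frame("top")["pixels"][175:285,270:370,::-1]
cv2.imwrite("pics/w3.png",np.hstack([a[:,:400],cv2.resize(t,(380,420),interpolation=3)]))
print(r.observe()["wrist_force"])
```

```text
[-1.86409688  5.95298916 13.80365554]
```

View pics/w3.png

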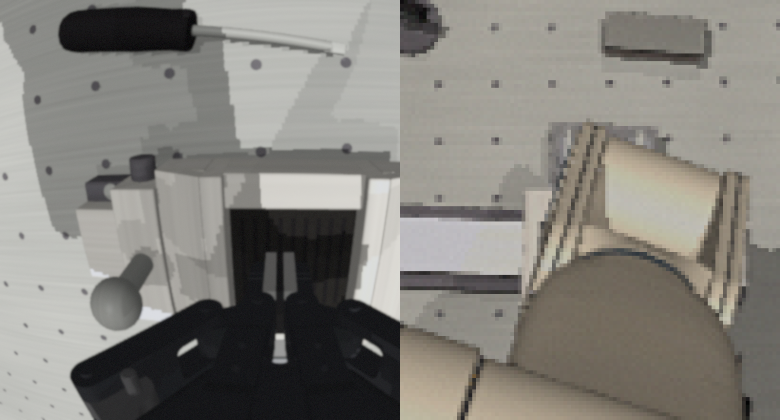

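apply_moves --increments '[[1,[0,-0.05,-0.03],[0,0,0]],[1,[0,-0.02,0.1],[0,0,0]],[1,[0,0,0.2],[0,0,0]],[1,[0,0,0.4],[0,0,0]],[1,[0,0,0.8],[0,0,0]]]'

```text
time_s: 7.55
tcp_pos: [0.4986, -0.1417, 0.0819]
tool_rot: [-0.506, 0.516, 0.501, -0.476]
wrist_force: [0.0, -0.1, -0.4]
grip_width: 0.0
```

apply_moves --increments '[[1,[0,0,1],[0,0,0]],[1,[0,0,1],[0,0,0]],[1,[0,0.3,1],[0,0,0]],[1,[0,0.8,1],[0,0,0]],[1,[0,0.8,1],[0,0,0]]]'

```text
time_s: 7.97
tcp_pos: [0.4965, -0.0956, 0.2121]
tool_rot: [-0.508, 0.516, 0.499, -0.476]
wrist_force: [0.9, -0.1, -0.6]
grip_width: 0.0
```

apply_moves --increments '[[1,[0,1,0.3],[0,0,0]],[1,[0,1,0],[0,0,0]],[1,[0,0,0],[0,0,0]],[1,[0,0,0],[0,0,0]]]'

```text
time_s: 8.3
tcp_pos: [0.4999, -0.0422, 0.2294]
tool_rot: [-0.503, 0.52, 0.502, -0.473]
wrist_force: [-0.7, -1.1, 0.1]
grip_width: -0.002
```

Run:
```python
from h import *
f=r.grab_frame("wrist");a=f["pixels"][...,::-1]
for n in("stop_pin_top","stop_plain_top","carriage_mid","pad_top"):
    for q in r.mark_of("wrist",n)[:1]: print(n,np.round(q["uv"]),round(q["conf"],2),atw(f,q["uv"],.049).round(4))
cv2.imwrite("pics/w4.png",cv2.resize(a[100:310,0:300],(800,560),interpolation=3))
print(r.observe())
```

```text
stop_pin_top [123. 176.] 0.76 [ 0.494  -0.2105  0.049 ]
stop_plain_top [432. 177.] 0.72 [0.512  0.1308 0.049 ]
carriage_mid [187. 175.] 0.79 [ 0.4984 -0.1348  0.049 ]
pad_top [186. 175.] 0.65 [ 0.4982 -0.1366  0.049 ]
{'time_s': 8.55, 'joints': array([-0.12100429,  0.22697576,  1.92873222,  0.02104666,  0.94357024,
       -1.65260398]), 'joint_vel': array([-0.00112863,  0.0047901 ,  0.00096945,  0.00170862, -0.00191941,
        0.0027127 ]), 'joint_torque': array([ 2.82115499e-01, -4.15132713e+01, -2.61712486e+01,  6.96433755e-02,
       -1.76197733e-01, -3.90297602e-03]), 'tcp_pos': array([ 0.49937134, -0.04356845,  0.22802948]), 'tool_rot': array([-0.50476892,  0.52022731,  0.50110541, -0.47272112]), 'wrist_force': array([ 0.17460111, -0.16187901, -0.78246204]), 'wrist_torque': array([0.00498184, 0.03973006, 0.02253166]), 'grip_width': 0.002526444953727351}
```

View pics/w4.png

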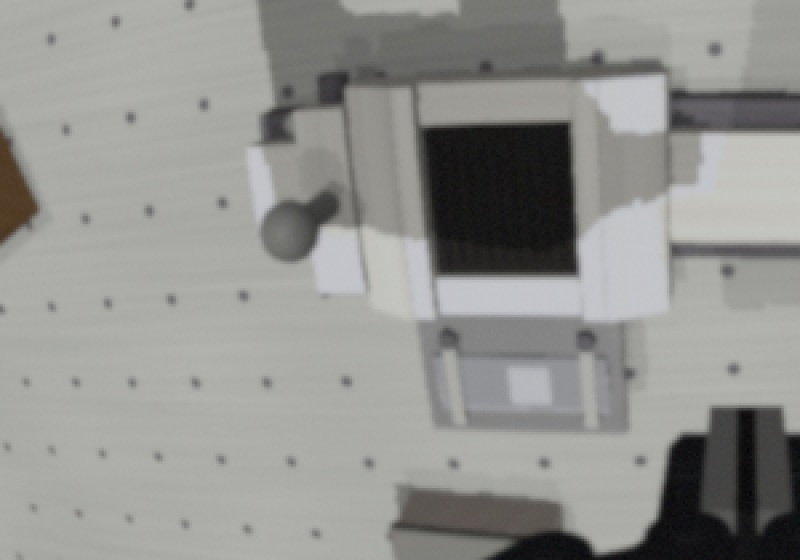

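```bash
python3 -c "
from workcell import r
print(r.job_done())"
```

```text
the job is handed in; nothing more can be done
None
```

The carriage now rests against the stop with the pin, and I have handed the job in. No verdict is reported, so the checks below are my own.

I shut the gripper and pressed the pad to its bottom (TCP height 45 mm, about 15 N) with the carriage still at its start. I then slid the carriage about 85 mm along the rail with the pad held down. When it reached the stop the side force rose to about 10 N and the fingertip slipped a little on the pad. I lifted straight up and moved clear.

**Last checks:**
- **Position:** the wrist picture shows the carriage flush against the pin stop. The marks put its middle about 75 mm from the stop's centre; 77 mm is contact, so they agree to within the camera error.
- **Clear of everything:** the wrist force is about 0 and the tool is at 0.23 m height.
- **Loose things:** the slide box, still in its place, is the only one in that last view. The arm went nowhere near the others, but I did not measure them again.
- **Pad:** I did not measure that it is back up. I rely on nothing touching it and on its own spring.

No check failed.

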